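# Rejected praline through the remelt flap

### The arm

A 6-joint arm with a two-finger parallel gripper is mounted at the origin on a cart in front of the work surface, level with it; the furniture and walls round the work are solid. World frame = base frame: x ahead of the robot, y to its left, z up, the work surface at z = 0. Lengths are in m, angles in rad, forces in N, time in s.
With the tool pointing down it reaches from about 0.375 to 0.9 m from the base axis. Payload 3.1 kg.
Tool frame: the origin (TCP) lies on the centre line of the jaws, within the pads' length; the fingertips stand robot.tip_reach ahead of it and the grasp point (between the pads) lies 8 mm behind it (robot.tip_reach is the distance from the TCP to the fingertips, in m); z points along the fingers, y is the line along which they close (so a half turn about z gives the same grasp; the last joint's range is limited). The gripper opens to 87 mm and grips with 3 to 60 N. Pads are 19 mm wide; open, the fingers measure 117 mm over their backs; the gripper's body (75 mm by 190 mm) begins 51 mm behind the grasp point.
Start: joints at [-1.427, 0.527, 1.433, -0, 1.181, -0.178], TCP at [0.198, -0.593, 0.234] pointing down, gripper open.
Joint ranges: [-3.08, 3.08], [-0.75, 2.2], [0.22, 2.44], [-1.43, 4.57], [0, 2.65], [-2.85, 2.85]. Speed limits (rad/s): [2.79, 2.79, 3.14, 3.14, 3.14, 3.14].

### API

Orientations are given as a unit quaternion [x, y, z, w].
In Python, from rig import robot gives the robot as it stands.
- The arm moves only by the tool jog_arm, never from a script. Its argument "motion" is one flat list of numbers, 7 for each row, row after row: the shift along the tool's x, y, z scaled (see below), then the turn, a rotation vector about the tool's x, y, z scaled (see below), then the gripper's target within -1 to 1 (shut at 1, half-way at 0, fully open at -1). In form: [x, y, z, rx, ry, rz, hand, x, y, z, rx, ry, rz, hand, ...]. A call has 1 to 12 rows; each row shifts and turns the commanded pose from where the row before left it, along the tool's axes as they then stand; what a row does not reach is not made up. The controller multiplies each number of a shift by 4 cm and each number of a turn by 4 degrees. A row lasts 1/8 s, in which the tool goes at most 62.5 mm and 10.7 degrees, less where a joint would pass 70% of its speed; a pose out of reach is approached as far as the arm can. A call with a number of a shift or a turn outside -1 to 1 is refused whole. A call with a gripper value outside its range is refused whole. The fingers move at their own pace and stop on an object; "grip_force" is the grip in N (left out, the last holds). Time passes only in rows, so rows that do not move let the fingers close. It gives the time, the measured TCP pose, the force, the opening and the grip force at its end, in the units of the state.
- robot.get_obs(): the state, without advancing time (a new reading comes with each control period).
- robot.camera(name): name is "scene" or "top" or "wrist"; returns the picture (384x512x3 uint8, blue, green, red); there is no depth.
- robot.calibration(name): a dict with "fx", "fy", "cx", "cy" (pixels), "R" (3x3) and "t" (3): a world point X has camera coordinates R X + t; the wrist camera has in their place "T_tool_cam" (4x4, takes a point from camera to tool coordinates, whose origin is the TCP and whose axes are the flange's). Camera axes: x right, y down, z forward; pixel columns grow to the right and rows downward; lengths in m; the calibration is good to about 2 mm. A picture is of the moment at which its call begins: read the wrist's pose just before it. calibration takes no time and is no camera call.
- robot.hand_in(): hands the job in; it is judged then, once.
The state is a dict: "time": time; "q": joint angles; "joint_velocities": joint speeds; "joint_torque": joint torques, N m; "position": TCP position; "tool_rot": TCP orientation; "ft_force": force on the tool from outside, world axes, zero at the start; "moment": the same for the moment, N m; "grip_width": finger opening in m; "grip_force": force on a finger pad.
Only numpy, scipy, OpenCV 4.12 (cv2) and the standard library are available. Lean on these libraries where they do the work, as an engineer would, in place of code of your own. Each camera call takes 0.05 s, during which the arm holds its last target. There are 200 camera calls.

### The job

Clear the rejected praline off the marble ledge into the remelt bin behind it: push the bin's self-closing flap open with one finger, hold it there and push the praline over the ledge's edge with the other finger, then withdraw so that the flap falls shut. The praline is soft and sticky: push it gently along the ledge, never pinch or lift it or shove the flap open with it, and leave the tongs and the tin where they are.

Things in the scene. Friction and masses are not known exactly. Their poses are not given: they have to be found in the camera images.
- bin: Fixed praline inspection ledge with remelt bin: light wood, 235 x 202 x 132 mm high. Origin on the table below the middle of the ledge's rear edge (drop edge); x points level from the ledge into the bin, y left, z up. Inside: x = -15 to 125, y = -91 to 91, floor z = 12 mm. A drawer pull sticks out in front to x = -115 at z = 45
- drop_edge (a point): Middle of the drop edge on the ledge's top face, at 0, 0, 85 mm in the bin's frame, axes as the bin's. Ledge: flat marble, x = -98 to 0, y = -91 to 91, top z = 85, rounded drop edge; two 10 mm thick wooden lips beside it rise 11 mm above it
- mouth (a point): Middle of the bin's mouth at ledge height (40, 0, 85 mm in the bin's frame, axes as the bin's). The mouth spans x = 0 to 80, y = -91 to 91 and is covered by the sloping flap; 10 mm thick wooden cheeks at its ends stand up to 10 mm above the flap
- hinge (a point): Middle of the flap's hinge pin, at 80, 0, 127 mm in the bin's frame, a 7 mm brass rod along y; behind it the bin's top is flat at z = 132 mm to x = 135. A finger pointing down cannot go past it
- flap (a joint): Angle of the steel flap (2.5 mm sheet, 176 mm wide): 0 shut, sloping from the pin down to its lip above the drop edge; grows as it swings down into the bin; stop at 1.1 rad, where it hangs plumb. A spring shuts it (1 to 6 N at a finger). A finger pointing down, tip 8 to 12 mm over the ledge, opens it about 0.8 rad by moving along x till its front is at x = 68 mm
- flap_lip (a point): Middle of the flap's free lip; moves with the flap (shut: 3, 0, 88 mm in the bin's frame). With the flap 0.8 rad open the way down into the bin is about 50 mm wide; half open, the praline can stick between flap and drop edge till the flap is pushed further
- piece_center (a point): Centre (half-way up) of the rejected praline standing on the ledge, the only one there: a dark chocolate dome, round, 36 mm across its flat foot, 27 mm high with a small hazelnut on top, 22 g. It slides on the ledge and tips into the bin once its centre is past the drop edge; in the bin it may roll a little
- tongs: pale sprung praline tongs, 175 x 25 x 13 mm high, lying on the table to the right of the bin; leave them alone. Origin under their middle
- tin: round cocoa tin, 68 mm across, 91 mm high, on the table to the left of the bin; leave it alone. Origin at the middle of its foot

How it is judged:
On the way, in this order (a step that is already met when the one before it is completed fails the run):
1. a finger holds the flap open while the praline still stands on the ledge (value of joint flap above 0.25 rad and contact force between the fingers and flap above 0.2 N and z of piece_center in the frame of bin above 0.09 m), for 0.1 s.
2. the praline has dropped through the open flap into the bin (z of piece_center in the frame of bin below 0.07 m and x of piece_center in the frame of bin above -0.02 m), for 0.1 s.
At the end, for the whole second after the job is handed in: The praline lies at rest inside the bin (its centre more than 15 mm below the ledge's top, within the bin's walls) and the flap is shut to within 0.06 rad (z of piece_center in the frame of bin below 0.07 m and x of piece_center in the frame of bin between -0.016 and 0.126 m and y of piece_center in the frame of bin between -0.092 and 0.092 m and value of joint flap below 0.06 rad and linear speed of piece below 0.02 m/s); the robot touches nothing.
It fails at once if the praline is lifted more than 15 mm off the ledge (z of piece_center in the frame of bin above 0.1135 m).
It fails at once if the praline is pinched or pressed with more than 10 N by the fingers (contact force between the fingers and piece above 10 N).
It fails at once if the praline is shoved against the flap (over 1 N) while its centre is still over the ledge (contact force between piece and flap above 1 N and x of piece_center in the frame of bin below 0 m and z of piece_center in the frame of bin above 0.09 m).
It fails at once if the tongs or the tin are moved by more than 20 mm (distance of any of tongs, tin from where it was at the start of the episode above 0.02 m).
It also fails if it takes over 48 s, if anything falls off the work surface, if the arm or the gripper's body presses on something with over 40 N, if the wrist force passes 120 N, or if a joint passes its speed limit or range.

## Working session

There is one attempt and no reset: what is moved stays moved. The work goes in short steps, Python scripts to look and compute and a tool call to move; the robot and the scene stay as the last step left them, time stands still between calls to the robot, and variables do not carry over. Pictures are saved under pics/ and viewed, at most 10 in all, crops included, and the job is handed in when it is done.

Besides the shell and the picture viewer there is one more tool, called after "Emit:" as a command line: name --argument value ..., lists and objects as JSON in quotes. jog_arm: Moves the arm, as the interface text tells. Shifts and turns lie within -1 to 1; 1 stands for 4 cm of shift or 4 degrees of turn. Its arguments: {"type":"object","properties":{"motion":{"type":"array","items":{"type":"number"}},"grip_force":{"type":"number"}},"required":["motion"]}

```bash
mkdir -p pics
python3 - <<'E'
from rig import robot
import cv2
o=robot.get_obs();print({k:o[k] for k in("time","position","tool_rot","ft_force","grip_width")},robot.tip_reach)
for n in("scene","top"):
    cv2.imwrite(f"pics/{n}0.png",cv2.resize(robot.camera(n),(800,600),interpolation=cv2.INTER_CUBIC))
    c=robot.calibration(n);print(n,c)
E
```

```text
{'time': 0.0, 'position': array([ 0.19759445, -0.59220348,  0.23258531]), 'tool_rot': array([ 9.87083040e-01,  1.60205844e-01,  9.26672598e-06, -1.07692561e-03]), 'ft_force': array([-0.56038548,  0.36292713,  0.72076681]), 'grip_width': 0.08711387973107962} 0.011
scene {'fx': 485.4128875606325, 'fy': 485.4128875606325, 'cx': 256.70498649024813, 'cy': 198.00292234832384, 'R': array([[ 0.79670854, -0.60427849, -0.01014897],
       [-0.45646547, -0.59064934, -0.66541162],
       [ 0.39609945,  0.53477178, -0.74640764]]), 't': array([-0.68682829,  0.06031669,  1.16949498])}
top {'fx': 439.98219590878654, 'fy': 439.98219590878654, 'cx': 265.8199614006586, 'cy': 192.78108381759438, 'R': array([[ 0.01836438, -0.99982431,  0.00375463],
       [-0.9963547 , -0.01861329, -0.08325176],
       [ 0.08330702, -0.00221207, -0.99652147]]), 't': array([-0.43494201,  0.56570436,  0.9843446 ])}
```

View pics/top0.png

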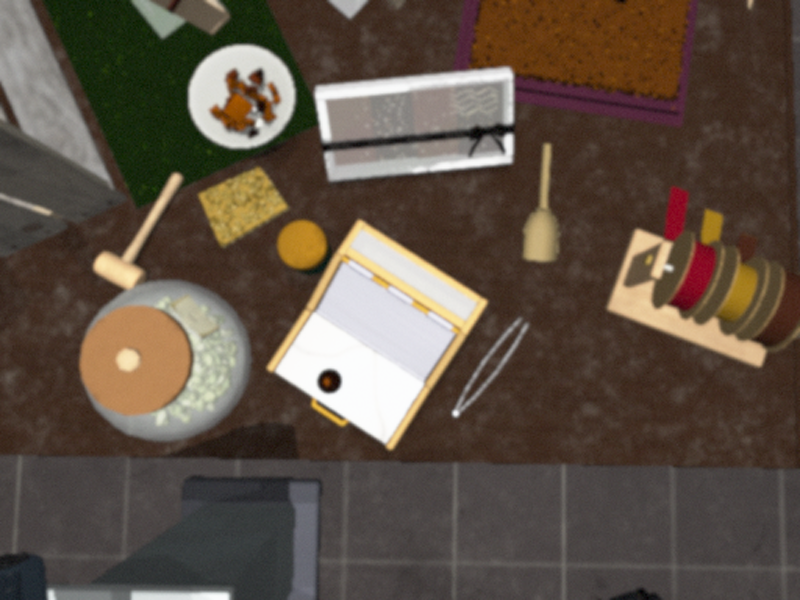

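View pics/scene0.png

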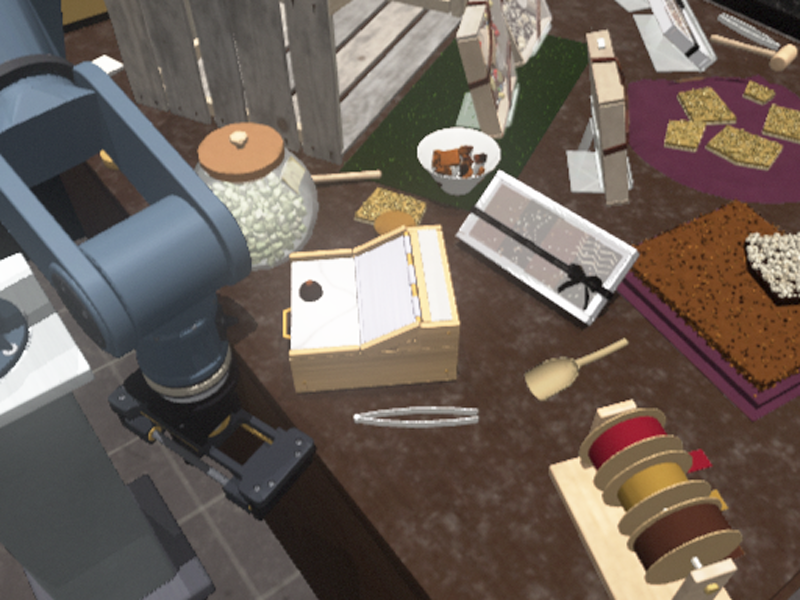

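The top view shows the praline at (329,381), the bin's front corners at (268,369) and (392,447), and its rear corners at (360,221) and (486,300). The tin is to the left at (302,245), and the tongs are to the right at about (490,368).

```bash
cat > h.py <<'E'
import numpy as np
from scipy.optimize import least_squares
from scipy.spatial.transform import Rotation as Rn
def proj(c,P): 
    p=P@c["R"].T+c["t"]; return np.c_[c["fx"]*p[:,0]/p[:,2]+c["cx"],c["fy"]*p[:,1]/p[:,2]+c["cy"]]
def bin2w(b,P):
    c,s=np.cos(b[2]),np.sin(b[2]);P=np.atleast_2d(P);return np.c_[b[0]+c*P[:,0]-s*P[:,1],b[1]+s*P[:,0]+c*P[:,1],P[:,2]]
def w2bin(b,P):
    c,s=np.cos(b[2]),np.sin(b[2]);d=np.asarray(P)[:2]-b[:2];return np.array([c*d[0]+s*d[1],-s*d[0]+c*d[1]])
def onplane(c,uv,z):
    d=c["R"].T@np.array([(uv[0]-c["cx"])/c["fx"],(uv[1]-c["cy"])/c["fy"],1]);o=-c["R"].T@c["t"];return o+d*(z-o[2])/d[2]
E
python3 - <<'E'
from rig import robot
from h import *
ct,cs=robot.calibration("top"),robot.calibration("scene")
P=np.array([[-100,101,96],[-100,-101,96],[135,101,132],[135,-101,132]])/1e3
ut=np.array([[268,369],[392,447],[360,221],[486,300]])/1.5625
# scene: front-left lip top, front-right lip top, rear-left, rear-right
us=np.array([[291,259],[291,353],[440,227],[459,322]])/1.5625
for w in(0,1):
    f=lambda b:np.r_[(proj(ct,bin2w(b,P))-ut).ravel(),w*(proj(cs,bin2w(b,P))-us).ravel()]
    r=least_squares(f,[.5,0,-.5]);b=r.x;print(b,np.round(r.fun,1))
    for c,uv in((ct,(329,381)),(cs,(311,291))):
        X=onplane(c,np.array(uv)/1.5625,.098);print(X,w2bin(b,X))
E
```

```text
[ 0.50538232 -0.36318795 -0.54655346] [-1.  -0.2  0.4  1.9 -0.9 -1.7  1.4 -0.1 -0.  -0.  -0.   0.  -0.  -0.
  0.   0. ]
[ 0.4575825  -0.30998741  0.098     ] [-0.06848714  0.02060657]
[ 0.45787967 -0.31667022  0.098     ] [-0.0647599   0.01505175]
[ 0.50634036 -0.36410966 -0.54559948] [-0.5 -0.6  0.9  1.4 -0.5 -2.1  1.8 -0.6 -2.2 -3.7 -1.8  2.1  0.  -2.
  1.1  1.5]
[ 0.4575825  -0.30998741  0.098     ] [-0.06976471  0.02096263]
[ 0.45787967 -0.31667022  0.098     ] [-0.06604277  0.01540427]
```

Emit:
jog_arm --motion '[0.86,-0.43,0.05,0,0,0,-0.7,0.86,-0.43,0.05,0,0,0,-0.7,0.86,-0.43,0.05,0,0,0,-0.7,0.86,-0.43,0.05,0,0,0,-0.7,0.86,-0.43,0.05,0,0,0,-0.7,0.86,-0.43,0.05,0,0,0,-0.7,0.86,-0.43,0.05,0,0,0,-0.7,0.86,-0.43,0.05,0,0,0,-0.7,0.86,-0.43,0.05,0,0,0,-0.7,0.86,-0.43,0.05,0,0,0,-0.7]'

```text
time: 1.35
position: [0.4702, -0.3198, 0.2131]
tool_rot: [0.987, 0.16, -0.0, -0.0]
ft_force: [0.2, -0.5, 0.5]
grip_width: 0.0738
grip_force: 0.0
```

Emit:
jog_arm --motion '[0,0,0,0,0,-1,-0.7,0,0,0,0,0,-1,-0.7,0,0,0,0,0,-1,-0.7,0,0,0,0,0,-1,-0.7,0,0,0,0,0,-1,-0.7,0,0,0,0,0,-1,-0.7,0,0,0,0,0,-1,-0.7,0,0,0,0,0,-1,-0.7,0,0,0,0,0,-1,-0.7,0,0,0,0,0,-1,-0.7,0,0,0,0,0,0,-0.7]'

```text
time: 2.72
position: [0.4694, -0.3207, 0.2132]
tool_rot: [0.873, 0.488, -0.0, -0.0]
ft_force: [0.4, 0.2, 0.3]
grip_width: 0.0741
grip_force: 0.0
```

Run:
```python
from rig import robot
from h import *
import cv2
o=robot.get_obs();b=[.5058,-.3637,-.546]
R=Rn.from_quat(o["tool_rot"]).as_matrix()
print(o["time"],o["position"],w2bin(b,o["position"]),np.degrees(np.arctan2(R[1,1],R[0,1])),o["grip_width"],o["ft_force"])
cv2.imwrite("pics/w1.png",cv2.resize(robot.camera("wrist"),(800,600),interpolation=cv2.INTER_CUBIC))
print(robot.calibration("wrist"))
```

```text
2.725 [ 0.46940967 -0.32067873  0.21316883] [-0.05343926  0.01786983] -31.610603911068214 0.07410312231827751 [0.41262424 0.20750948 0.32006238]
{'fx': 336.57197726303, 'fy': 336.57197726303, 'cx': 259.2904004231193, 'cy': 194.20103993365558, 'T_tool_cam': array([[ 4.65260039e-04, -9.57083919e-01, -2.89810552e-01,
         7.92649546e-02],
       [ 9.99999640e-01,  2.39683264e-04,  8.13851916e-04,
        -3.73407717e-04],
       [-7.09461842e-04, -2.89810827e-01,  9.57083686e-01,
        -1.52837420e-01],
       [ 0.00000000e+00,  0.00000000e+00,  0.00000000e+00,
         1.00000000e+00]])}
```

View pics/w1.png

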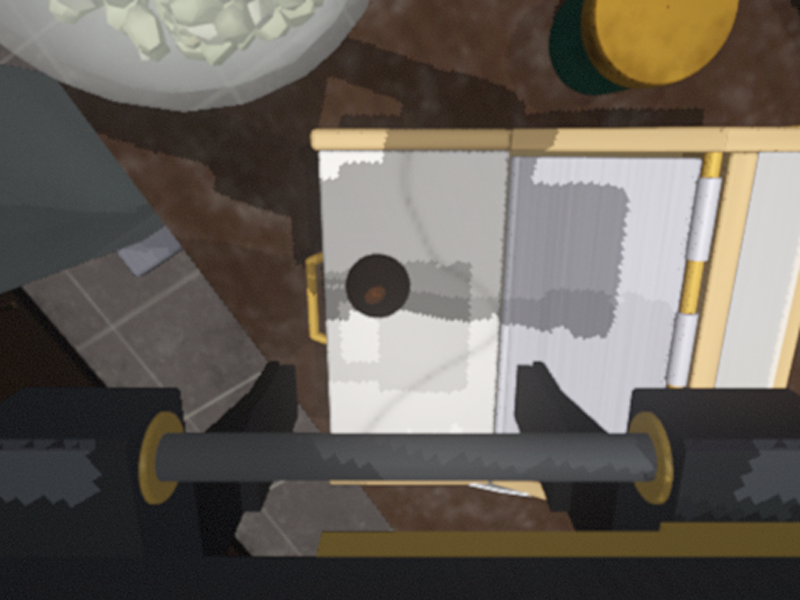

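The close wrist view shows the praline centred at (378,286) and the flap lip running from (509,155) to (498,400). The bin's front-left lip corner is at (313,130), and the hinge pin runs from (713,165) to (691,290).

Run:
```python
from rig import robot
from h import *
o=robot.get_obs();b=[.5058,-.3637,-.546]
k=robot.calibration("wrist");T=np.eye(4);T[:3,:3]=Rn.from_quat(o["tool_rot"]).as_matrix();T[:3,3]=o["position"]
M=np.linalg.inv(T@k["T_tool_cam"]);k["R"]=M[:3,:3];k["t"]=M[:3,3]
def tool(X): return (T[:3,:3].T@(X-T[:3,3]))*1e3
for n,uv,z in(("praline",(378,286),.092),("lip",(509,155),.089),("lip",(498,400),.089),("fl corner",(313,130),.096),("frontL ledge",(319,152),.085),("front ledge2",(330,430),.085),("pin",(713,165),.1305),("pin",(691,290),.1305)):
    X=onplane(k,np.array(uv)/1.5625,z);print(n,np.round(w2bin(b,X)*1e3,1),"tool",np.round(tool(X),1))
```

```text
praline [-68.2  24.1] tool [  6.1 -14.8 121.2]
lip [-0.5 91.6] tool [ 74.   52.5 124.2]
lip [  0.1 -45.8] tool [-63.4  54.  124.2]
fl corner [-98.1 104. ] tool [ 85.9 -45.1 117.3]
frontL ledge [-97.4  93.6] tool [ 75.4 -44.4 128.3]
front ledge2 [-99.4 -67.3] tool [-85.5 -45.3 128.2]
pin [80.2 87.8] tool [ 70.7 133.2  82.6]
pin [79.2 31.6] tool [ 14.5 132.6  82.6]
```

Emit:
jog_arm --motion '[0.15,-0.08,0,0,0,0,-0.7,0,0,0,0,0,0,-0.7,0,0,0.7,0,0,0,-0.7,0,0,0.7,0,0,0,-0.7,0,0,0.7,0,0,0,-0.7,0,0,0.4,0,0,0,-0.7,0,0,0.17,0,0,0,-0.7,0,0,0,0,0,0,-0.7,0,0,0,0,0,0,-0.7]'

```text
time: 3.9
position: [0.4706, -0.3146, 0.1076]
tool_rot: [0.873, 0.488, 0.0, 0.001]
ft_force: [-0.2, 0.3, -0.2]
grip_width: 0.0739
grip_force: 0.0
```

Run:
```python
from rig import robot
from h import *
import cv2
o=robot.get_obs();b=[.5058,-.3637,-.546]
print(o["time"],o["position"],w2bin(b,o["position"]),o["grip_width"],o["ft_force"])
i=robot.camera("scene")[100:260,140:340]
w=robot.camera("wrist")
cv2.imwrite("pics/d.png",np.hstack([cv2.resize(i,(400,400)),cv2.resize(w,(400,400))]) if 0 else np.vstack([cv2.resize(i,(500,400))[:300],cv2.resize(w,(500,375))[:290]]))
```

```text
3.9 [ 0.47059513 -0.31463531  0.10764633] [-0.05556434  0.02365016] 0.07393444543017383 [-0.22357056  0.25511844 -0.24053462]
```

View pics/d.png

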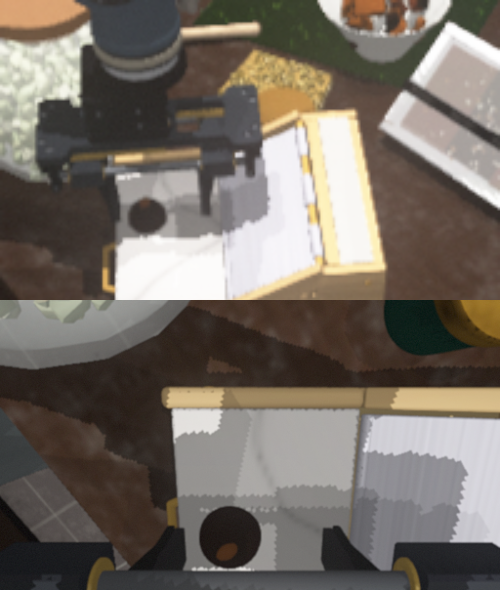

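The fingers are down with the praline centred between them and about 5 mm of clearance behind it. Next I narrow the opening, then push to a half-open flap.

Emit:
jog_arm --motion '[0,0,0,0,0,0,-0.49,0,0,0,0,0,0,-0.49,0,0.1,0,0,0,0,-0.49,0,0.15,0,0,0,0,-0.49,0,0.2,0,0,0,0,-0.49,0,0.2,0,0,0,0,-0.49,0,0.2,0,0,0,0,-0.49,0,0.2,0,0,0,0,-0.49,0,0.15,0,0,0,0,-0.49,0,0.1,0,0,0,0,-0.49,0,0.1,0,0,0,0,-0.49,0,0,0,0,0,0,-0.49]'

```text
time: 5.5
position: [0.518, -0.3435, 0.1067]
tool_rot: [0.873, 0.488, 0.0, 0.0]
ft_force: [-0.1, 1.7, 0.2]
grip_width: 0.0648
grip_force: 0.7
```

Run:
```python
from rig import robot
from h import *
import cv2
o=robot.get_obs();b=[.5058,-.3637,-.546]
print(o["time"],o["position"],w2bin(b,o["position"]),o["grip_width"],o["grip_force"],o["ft_force"])
i=robot.camera("scene")[100:260,140:340]
w=robot.camera("wrist")
cv2.imwrite("pics/e.png",np.vstack([cv2.resize(i,(500,400))[:300],cv2.resize(w,(500,375))[:290]]))
```

```text
5.5 [ 0.51798263 -0.34353037  0.1067242 ] [-6.21607255e-05  2.35632467e-02] 0.06476737173264041 0.7137022839865992 [-0.06716467  1.74027334  0.15328484]
```

View pics/e.png

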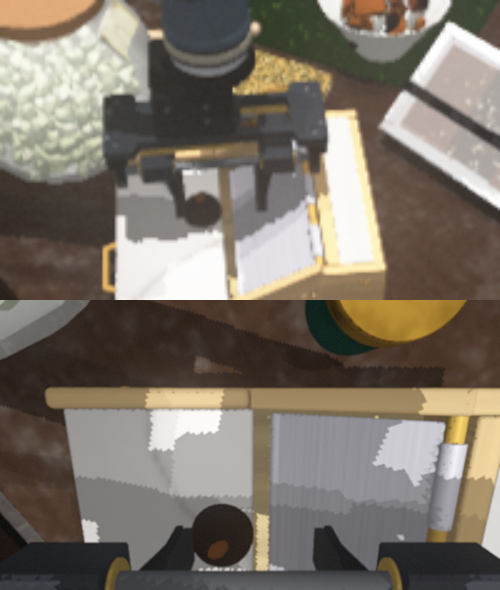

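The praline is being pushed cleanly at wrist-crop (222,535), near the drop edge at x≈253, and the flap is only slightly open. I'll spread the fingers so the flap opens further while the praline stays where it is.

Emit:
jog_arm --motion '[0,0.03,0,0,0,0,-0.6,0,0.05,0,0,0,0,-0.7,0,0.05,0,0,0,0,-0.84,0,0.05,0,0,0,0,-0.84,0,0,0,0,0,0,-0.84,0,0,0,0,0,0,-0.84,0,0,0,0,0,0,-0.84]'

```text
time: 6.48
position: [0.5236, -0.347, 0.1066]
tool_rot: [0.873, 0.488, -0.0, -0.0]
ft_force: [-2.9, 2.5, 0.4]
grip_width: 0.08
grip_force: 1.3
```

Run:
```python
from rig import robot
from h import *
import cv2
o=robot.get_obs();b=[.5058,-.3637,-.546]
print(o["time"],w2bin(b,o["position"]),o["grip_width"],o["grip_force"],o["ft_force"])
i=robot.camera("scene")[100:260,140:340]
w=robot.camera("wrist")
cv2.imwrite("pics/f.png",np.vstack([cv2.resize(i,(500,400))[:300],cv2.resize(w,(500,375))[:290]]))
```

```text
6.475 [0.0065803  0.02353623] 0.07997593146992368 1.2971111107617617 [-2.86039898  2.49189357  0.42216164]
```

View pics/f.png

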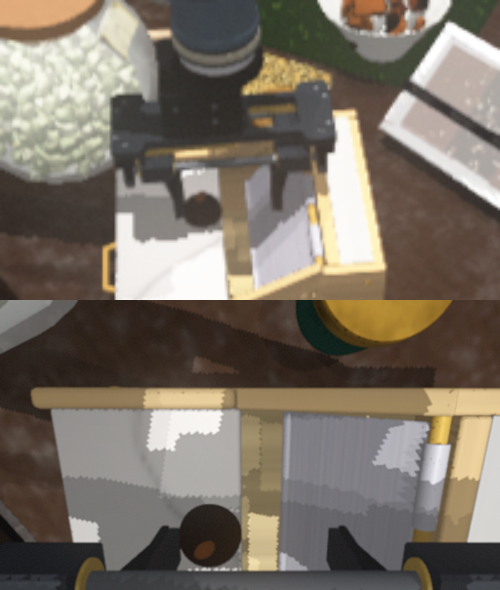

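The flap is now wide open with the gap clearly visible, and the praline still stands at the edge. Now I push it over.

Emit:
jog_arm --motion '[0,0.08,0,0,0,0,-0.8,0,0.08,0,0,0,0,-0.72,0,0.06,0,0,0,0,-0.65,0,0.06,0,0,0,0,-0.58,0,0.05,0,0,0,0,-0.52,0,0.03,0,0,0,0,-0.49,0,0,0,0,0,0,-0.49,0,0,0,0,0,0,-0.49]'

```text
time: 7.58
position: [0.5361, -0.3547, 0.1068]
tool_rot: [0.873, 0.488, -0.0, -0.0]
ft_force: [-3.5, 2.1, -0.9]
grip_width: 0.0653
grip_force: 2.1
```

Run:
```python
from rig import robot
from h import *
import cv2
o=robot.get_obs();b=[.5058,-.3637,-.546]
print(o["time"],w2bin(b,o["position"]),o["grip_width"],o["grip_force"],o["ft_force"])
i=robot.camera("scene")[100:260,140:340]
w=robot.camera("wrist")
cv2.imwrite("pics/g.png",np.vstack([cv2.resize(i,(500,400))[:300],cv2.resize(w,(500,375))[:290]]))
```

```text
7.575 [0.02121062 0.02345148] 0.06527464795225726 2.0691297203484282 [-3.50329028  2.07180652 -0.91850558]
```

View pics/g.png

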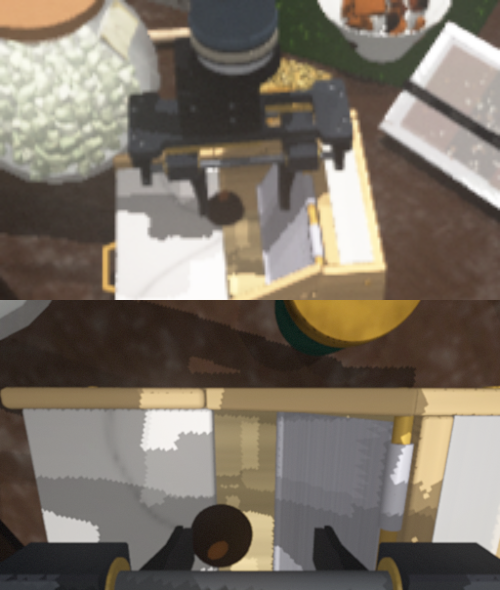

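The praline (222,535) overhangs the drop edge (x≈215) but hasn't tipped yet. I'll push it about 10 mm more, with the flap finger held.

Emit:
jog_arm --motion '[0,0.03,0,0,0,0,-0.44,0,0.03,0,0,0,0,-0.39,0,0.03,0,0,0,0,-0.34,0,0.03,0,0,0,0,-0.29,0,0.02,0,0,0,0,-0.24,0,0,0,0,0,0,-0.22,0,0,0,0,0,0,-0.22,0,0,0,0,0,0,-0.22]'

```text
time: 8.68
position: [0.5419, -0.3584, 0.1074]
tool_rot: [0.873, 0.488, 0.001, 0.001]
ft_force: [-1.3, 1.4, 3.0]
grip_width: 0.0535
grip_force: 1.8
```

Run:
```python
from rig import robot
from h import *
import cv2
o=robot.get_obs();b=[.5058,-.3637,-.546]
print(o["time"],w2bin(b,o["position"]),o["grip_width"],o["grip_force"],o["ft_force"])
i=robot.camera("scene")[100:260,140:340]
w=robot.camera("wrist")
cv2.imwrite("pics/h.png",np.vstack([cv2.resize(i,(500,400))[:300],cv2.resize(w,(500,375))[:290]]))
```

```text
8.675 [0.02808012 0.02329629] 0.053475608266806425 1.7847317591076717 [-1.28248464  1.41266996  2.98855503]
```

View pics/h.png

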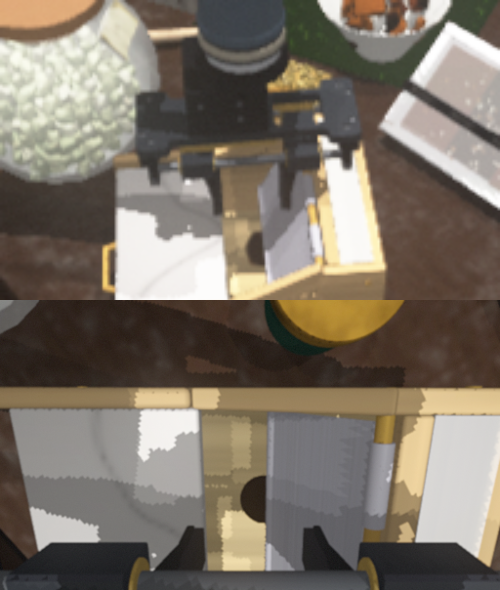

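The praline has dropped into the bin; it shows at (255,500), partly beneath the flap. Now I withdraw along the ledge, then up.

Emit:
jog_arm --motion '[0,-0.2,0,0,0,0,-0.22,0,-0.3,0,0,0,0,-0.22,0,-0.3,0,0,0,0,-0.22,0,-0.3,0,0,0,0,-0.22,0,-0.3,0,0,0,0,-0.22,0,-0.3,0,0,0,0,-0.22,0,-0.3,0,0,0,0,-0.22,0,-0.2,0,0,0,0,-0.22,0,0,-0.7,0,0,0,-0.22,0,0,-0.9,0,0,0,-0.22,0,0,-0.9,0,0,0,-0.22,0,0,0,0,0,0,-0.22]'

```text
time: 10.28
position: [0.4675, -0.3131, 0.2098]
tool_rot: [0.873, 0.488, 0.001, 0.004]
ft_force: [-0.7, -0.4, 0.6]
grip_width: 0.0531
grip_force: 0.0
```

Emit:
jog_arm --motion '[0,0,0,0,0,0,-0.22,0,0,0,0,0,0,-0.22,0,0,0,0,0,0,-0.22,0,0,0,0,0,0,-0.22,0,0,0,0,0,0,-0.22,0,0,0,0,0,0,-0.22]'

```text
time: 11.02
position: [0.466, -0.3116, 0.2067]
tool_rot: [0.873, 0.488, -0.0, -0.0]
ft_force: [-0.2, -1.2, 0.3]
grip_width: 0.0531
grip_force: 0.0
```

Run:
```python
from rig import robot
from h import *
import cv2
i=robot.camera("scene")[100:260,140:340]
w=robot.camera("wrist")
cv2.imwrite("pics/i.png",np.vstack([cv2.resize(i,(500,400))[:300],cv2.resize(w,(500,375))[:290]]))
```

```text
(no output)
```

View pics/i.png

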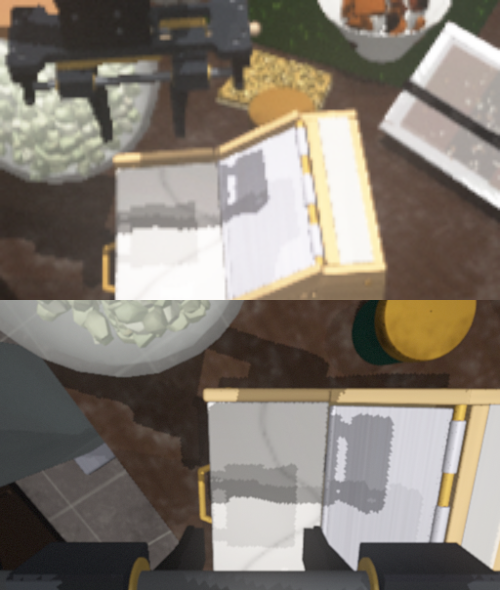

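The flap is shut, the ledge is empty, and the gripper is clear of everything.

```bash
python3 -c "
from rig import robot
print(robot.hand_in())"
```

```text
the job is handed in; nothing more can be done
None
```

The praline is in the remelt bin, the flap is shut, the arm is clear and the tongs and tin were not touched; the job was handed in just after 11 s on the robot's clock, and no verdict came back.

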